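Put the laminator roller away in its case

TASK

Take the laminator roller from the drying stand and lay it in the open case with its two steel ends cradled in the V-rests; set it down, do not drop it. Then shut the lid fully, and only after that swing the catch bar across the shut lid as far as it goes. Leave the other things on the table where they are.

Things in the scene. Friction and masses are not known exactly. Their poses are not given: they have to be found in the camera images.
- roller_center (a point): Centre (half-way up and along) of the loose laminator roller: dark rubber sleeve, diameter 32, 110 mm long, with a steel journal (diameter 14, 18 mm long) at each end; 146 mm over all, 0.18 to 0.35 kg, alike both ways round. The x axis runs along the roller; y and z turn as it rolls. It starts level in the two V-rests of the drying stand, centre 42 mm above the table.
- roller: The same roller, same origin and axes as roller_center.
- stand: Fixed plywood drying stand, base 165 (x) x 80 (y) x 10 mm, carrying two aluminium plates with V-notches at x = -64.5 and +64.5 mm (8 mm thick along x, 42 mm wide, tops 48 mm above the table). Origin at the centre of its underside, x along the roller, z up.
- case: Fixed plywood case, open on top. Origin at its underside, mid-way between its V-rests; z up. Spans x = -100 (front, robot's side) to 110 mm (rear, hinge), y = -100 to 100; walls 6 thick, 66 high, inner floor 6 above the table. A dark block (28x34x74 mm, centred at x = -114, y = 0) on the front carries the catch.
- case_seat (a point): Where the centre of the seated roller belongs: 42 mm above the case's origin, same axes; the roller lies along x. The two aluminium V-rests (90 degree notches) are plates 8 mm thick centred at x = -64.5 and +64.5 mm, tops 48 mm above the table. The sleeve fits between them with 5.5 mm to spare at each end: lower it straight down for the last 25 mm.
- lid (a joint): Angle (rad) of the case's flat grey lid, 210 x 200 x 8 mm, hinged along y at the rear top edge: 0 is shut, 0.98 to 1.08 at the start, 1.12 its end stop. So it leans over the V-rests: a tool pointing straight down cannot reach them, one leaning back 20 to 35 degrees towards the case's front can. Friction hinge: it stays where it is left; 1 to 3 N near the free edge swings it.
- lid_hinge (a point): Point on the lid's hinge line at the middle of the case's width, at case x = 110, y = 0, z = 66 mm (the level of the shut lid's underside). Its x axis turns with the lid: the lid reaches 210 mm from here along -x, and 8 mm up along z.
- lid_edge (a point): Point on the outer (top) face of the lid, half-way along its free front edge and 5 mm in from it (205 mm from the hinge line, 8 mm above the hinge level when shut). Same axes as lid_hinge: z is the outward normal, y along the edge.
- catch (a joint): Angle (rad) of the catch, a flat steel bar on a vertical pivot at the front (case x = -116, y = 0; bar 76 to 84 mm above the table, reaching 78 mm, 16 wide). 0: shut, against its stop, pointing to the rear across the shut lid. 1.35 to 1.55 at the start: pointing to case +y, clear of the lid. Grows anticlockwise from above. About 1 N at the knob turns it; it stays where left.
- catch_knob (a point): Centre (half-way up) of the upright round black knob on the catch's bar, diameter 16 mm, 36 mm tall (84 to 120 mm above the table), 68 mm from the pivot. Its x axis points along the bar away from the pivot.
- green_marker: Bystander, to be left alone: white felt marker with a green cap, 12x108x13 mm, lying near the middle of the table between stand and case. Origin at the centre of its underside.
- snips: Bystander, to be left alone: small side cutters with dark handles, 46x125x12 mm, lying in front of the marker, between stand and case. Origin at the centre of its underside.
- paste_brush: Bystander, to be left alone: flat paste brush with a wooden handle, 48x190x14 mm, lying at the right edge of the table. Origin at the centre of its underside.
- solvent_bottle: Bystander, to be left alone: flat clear bottle with a black screw cap, 31x57x138 mm, standing at the left. Origin at the centre of its underside.
- cork_block: Bystander, to be left alone: cork sanding block, 60x100x34 mm, lying front left. Origin at the centre of its underside.
Mind the look-alikes: they are no part of the job. What is shaped like the roller but green is not meant.

How it is judged:
On the way, in this order (a step that is already met when the one before it is completed fails the run):
1. the roller lies in the case's V-rests, let go, with the lid still open (x of roller_center in the frame of case between -0.01 and 0.01 m and y of roller_center in the frame of case between -0.004 and 0.004 m and z of roller_center in the frame of case between 0.037 and 0.046 m and angle between the x axis of roller_center and the x axis of case, either way round below 0.08 rad and contact force between roller and the fingers below 0.1 N and value of joint lid above 0.6 rad), for 0.2 s.
2. the lid is fully shut over the seated roller while the catch is still clear (value of joint lid below 0.05 rad and value of joint catch above 0.9 rad and x of roller_center in the frame of case between -0.01 and 0.01 m and y of roller_center in the frame of case between -0.004 and 0.004 m and z of roller_center in the frame of case between 0.037 and 0.046 m and angle between the x axis of roller_center and the x axis of case, either way round below 0.08 rad and contact force between roller and the fingers below 0.1 N), for 0.2 s.
At the end, for the whole second after the job is handed in: The roller lies at rest in both V-rests of the case (centre within 10 mm lengthwise and 4 mm sideways of the middle, 37 to 46 mm up, axis within 0.08 rad of the case's), the lid is shut to within 0.05 rad and the catch lies across it to within 0.12 rad of its stop (x of roller_center in the frame of case between -0.01 and 0.01 m and y of roller_center in the frame of case between -0.004 and 0.004 m and z of roller_center in the frame of case between 0.037 and 0.046 m and angle between the x axis of roller_center and the x axis of case, either way round below 0.08 rad and contact force between roller and the fingers below 0.1 N and value of joint lid below 0.05 rad and value of joint catch below 0.12 rad and linear speed of roller below 0.02 m/s); the robot touches nothing.
It fails at once if the roller is dropped (falls free faster than 0.5 m/s) (linear speed of roller above 0.5 m/s and contact force between roller and the fingers below 0.05 N).
It fails at once if the roller ends up on the table (height (world z) of roller_center below 0.03 m).
It fails at once if a bystander is moved by more than 30 mm (distance of any of green_marker, snips, paste_brush, solvent_bottle, cork_block from where it was at the start of the episode above 0.03 m).
It also fails if it takes over 72 s, if anything falls off the work surface, if the arm or the gripper's body presses on something with over 40 N, if the wrist force passes 120 N, or if a joint passes its speed limit or range.

ROBOT

A 6-joint arm with a two-finger parallel gripper is mounted at the origin on a cart in front of the work surface, level with it; the furniture and walls round the work are solid. World frame = base frame: x ahead of the robot, y to its left, z up, the work surface at z = 0. Lengths are in m, angles in rad, forces in N, time in s.
With the tool pointing down it reaches from about 0.275 to 0.85 m from the base axis. Payload 19 kg.
Tool frame: the origin (TCP) lies midway between the tips of the shut fingers; the grasp point (between the pads) lies 19 mm behind it (r.tcp_to_grasp is the distance from the TCP to the grasp point, in m); y points along the fingers, x is the direction in which the jaws open and shut, and the axes are right-handed (so a half turn about y gives the same grasp; the last joint's range is limited). The gripper opens to 85 mm and grips with 20 to 120 N. Pads are 22 mm wide; open, the fingers measure 114 mm over their backs; the gripper's body (76 mm by 85 mm) begins 54 mm behind the grasp point. The pads swing forward as they close: fully open they stand 13 mm farther back than shut.
Start: joints at [1.113, 0.15, 1.437, -0, 1.554, -0.134], TCP at [0.183, 0.545, 0.231] pointing down, gripper open.
Joint ranges: [-2.8, 2.8], [-0.68, 2.1], [0.12, 2.68], [-1.39, 4.53], [0.16, 2.79], [-2.81, 2.81]. Speed limits (rad/s): [1.89, 1.89, 2.22, 3.01, 3.01, 3.01].

INTERFACE

Orientations are given as [roll, pitch, yaw] about the fixed x, y, z axes, in that order (R = Rz(yaw) Ry(pitch) Rx(roll)).
In Python, from rig import monitor, viewer, ticket, r gives the robot as it stands.
- The arm moves only by the shell command python3 -m pendant 'ROWS'. ROWS is JSON, a list of rows, each a list of 7 numbers: the turn, a rotation vector about the tool's x, y, z in degrees, then the shift along the tool's x, y, z in mm, then the finger opening in mm, from 0 to 85.4. A call has 1 to 10 rows; each row is the pose to reach, as a shift and turn from the pose measured when the call began, along the tool's axes at that moment; what a row does not reach only later rows make up. A row lasts 1/10 s, in which the tool goes at most 50 mm and 8.59 degrees, less where a joint would pass 70% of its speed; a pose out of reach is approached as far as the arm can. A call with a gripper value outside its range is refused whole. The fingers move at their own pace and stop on an object; the grip force is fixed at half the most. Time passes only in rows, so rows that repeat a pose let the fingers close. It gives the time, the measured TCP pose, the force and the opening at its end, in the units of the state.
- monitor.state(): the state, without advancing time (a new reading comes with each control period).
- viewer.get_image(name): name is "side" or "top" or "wrist"; returns a dict with "pixels" (384x512x3 uint8, blue, green, red), "z_map" (384x512 float32, m along the optical axis (not along the pixel's ray), 0 where there is no reading), "mtx" (3x3 intrinsics, pixels), "view" (4x4, takes a point from world to camera coordinates); the wrist camera has in their place "hand_eye" (4x4, takes a point from camera to tool coordinates, whose origin is the TCP and whose axes are the tool frame's). Camera axes: x right, y up, looking along -z (the intrinsics and any distortion apply to the point x, -y, -z); pixel columns grow to the right and rows downward; lengths in m; the calibration is good to about 2 mm. A picture is of the moment at which its call begins: read the wrist's pose just before it.
- ticket.hand_in(): hands the job in, once; it reports no verdict.
The state is a dict: "t": time; "joints": joint angles; "qvel": joint speeds; "effort": joint torques, N m; "tcp_pos": TCP position; "eef_rot": TCP orientation; "ft_force": force on the tool from outside, world axes, zero at the start; "moment": the same for the moment, N m; "width": opening from 0.0 (shut) to 1.0 (fully open).
Only numpy, scipy, OpenCV 4.12 (cv2) and the standard library are available. Lean on these libraries where they do the work, as an engineer would, in place of code of your own. Each camera call takes 0.05 s, during which the arm holds its last target.

## Working session

There is one attempt and no reset: what is moved stays moved. The work goes in short steps, Python scripts to look and compute and a shell command to move; the robot and the scene stay as the last step left them, time stands still between calls to the robot, and variables do not carry over. Pictures are saved under pics/ and viewed, and the job is handed in when it is done.

```bash
ls; mkdir -p pics; python3 - <<'E'
from rig import monitor, viewer, r
import cv2,numpy as np
print(monitor.state()); print(r.tcp_to_grasp)
for n in ["side","top","wrist"]:
    d=viewer.get_image(n); cv2.imwrite(f"pics/{n}0.png",d["pixels"]); np.savez(f"{n}0.npz",**d)
    print(n,d["mtx"].tolist(),np.round(d.get("view",d.get("hand_eye")),4).tolist(), [k for k in d])
E
```

```text
pics
{'t': 0.0, 'joints': array([ 1.11300340e+00,  1.51002540e-01,  1.43801540e+00, -4.42885800e-05,
        1.55379479e+00, -1.34009289e-01]), 'qvel': array([-0.0001822 , -0.00106248, -0.00129618, -0.00113891, -0.00124709,
        0.00119196]), 'effort': array([ 5.83109839e-03, -7.13058615e+01, -5.70862341e+01,  2.32271705e-04,
        9.08586429e-03, -6.97764654e-05]), 'tcp_pos': array([0.1828697 , 0.54489149, 0.23067382]), 'eef_rot': array([-1.57067720e+00,  1.21505397e-03,  1.24701354e+00]), 'ft_force': array([-0.41455535,  0.13340724, -0.80752381]), 'moment': array([-0.02933227, -0.03115844,  0.02807845]), 'width': 0.9993497281995154}
0.0187
side [[415.4175474770649, 0.0, 258.09624844764824], [0.0, 415.4175474770649, 187.45320441000993], [0.0, 0.0, 1.0]] [[-0.8858, -0.464, 0.0027, 0.5452], [0.3005, -0.5691, 0.7654, -0.1996], [-0.3536, 0.6788, 0.6436, -1.5174], [0.0, 0.0, 0.0, 1.0]] ['pixels', 'z_map', 'mtx', 'view']
top [[465.9000171409332, 0.0, 256.48888339377794], [0.0, 465.9000171409332, 193.3969187322083], [0.0, 0.0, 1.0]] [[-0.0429, -0.9991, -0.0055, 0.1022], [0.9769, -0.0431, 0.2094, -0.5883], [-0.2094, 0.0036, 0.9778, -1.5549], [0.0, 0.0, 0.0, 1.0]] ['pixels', 'z_map', 'mtx', 'view']
wrist [[299.0660781521804, 0.0, 261.5676231857099], [0.0, 299.0660781521804, 191.5823900950889], [0.0, 0.0, 1.0]] [[1.0, -0.001, -0.0012, -0.0007], [-0.0008, 0.2979, -0.9546, -0.1423], [0.0013, 0.9546, 0.2979, 0.0748], [0.0, 0.0, 0.0, 1.0]] ['pixels', 'z_map', 'mtx', 'hand_eye']
```

View pics/top0.png

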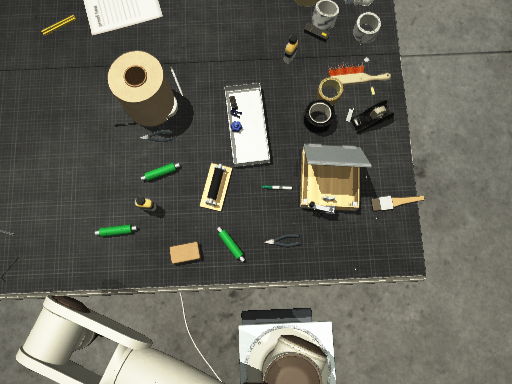

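View pics/side0.png

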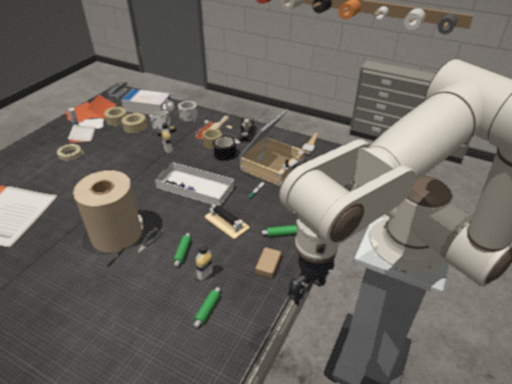

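View pics/wrist0.png

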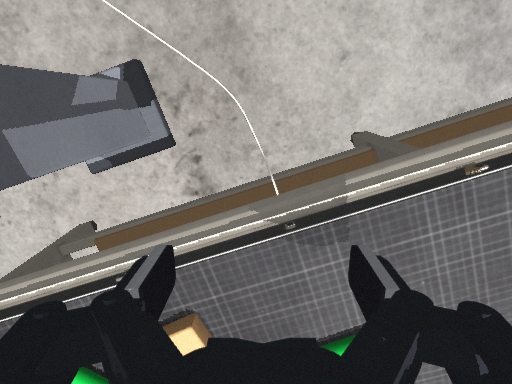

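Top view candidates: the dark roller on the plywood stand at (215,186); green look-alikes at (160,172), (116,230), (231,244). There are also a bottle (145,203), tape reel (320,115) and plane (372,115), none roller-shaped. I choose the dark one at (215,186) and will check it in a close crop.

```bash
cat > h.py <<'E'
import numpy as np,cv2
from scipy.spatial.transform import Rotation as R
def load(n): return dict(np.load(n))
def ray(d,u,v,T=None):
    K=d["mtx"]; dc=np.array([(u-K[0,2])/K[0,0],-(v-K[1,2])/K[1,1],-1.0])
    C=np.linalg.inv(d["view"]) if T is None else T
    return C[:3,3],C[:3,:3]@dc
def onplane(d,u,v,z,T=None):
    o,w=ray(d,u,v,T); return o+w*(z-o[2])/w[2]
def depthpt(d,u,v,T=None):
    o,w=ray(d,u,v,T); return o+w*float(d["z_map"][int(round(v)),int(round(u))])
def proj(d,p,T=None):
    V=d["view"] if T is None else np.linalg.inv(T)
    c=V[:3,:3]@np.asarray(p)+V[:3,3]; K=d["mtx"]
    return K[0,0]*c[0]/-c[2]+K[0,2], K[1,1]*-c[1]/-c[2]+K[1,2]
def tool(s):
    T=np.eye(4); T[:3,:3]=R.from_euler('xyz',s["eef_rot"]).as_matrix(); T[:3,3]=s["tcp_pos"]; return T
def crop(d,x0,y0,x1,y1,f,name):
    cv2.imwrite(name,cv2.resize(d["pixels"][y0:y1,x0:x1],None,fx=f,fy=f,interpolation=cv2.INTER_CUBIC))
E
python3 - <<'E'
from h import *
d=load("top0.npz")
crop(d,190,150,260,220,8,"pics/c_stand.png")
crop(d,285,130,385,220,7,"pics/c_case.png")
for u,v in [(215,186)]: print(onplane(d,u,v,.055),depthpt(d,u,v))
print(depthpt(d,332,200),depthpt(d,300,150))
E
```

```text
[0.62673577 0.22053464 0.055     ] [0.62457173 0.21973335 0.06421522]
[ 0.56533935 -0.19027715  0.02117849] [ 0.76206999 -0.09079255 -0.00098978]
```

View pics/c_stand.png

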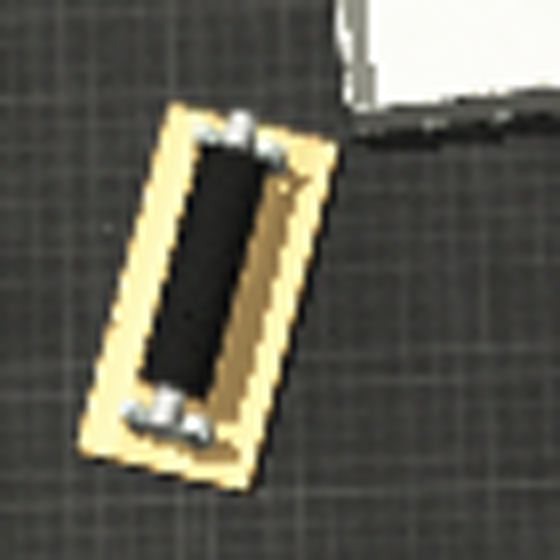

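View pics/c_case.png

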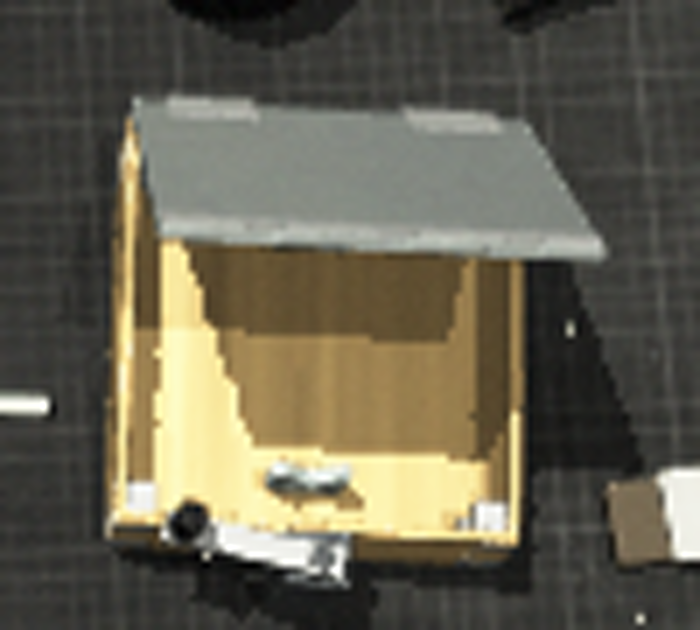

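The crop shows a black sleeve with two steel journals in V plates at top px ≈(220,164) and (210.6,200.6), so this is the right roller. The case crop shows an open grey lid, front V-rest at px ≈(329,198), and the catch knob at ≈(312,204). Next are coarse measurements.

```bash
python3 - <<'E'
from h import *
d=load("top0.npz"); P=d["pixels"]
# stand base: wood corners in crop/8+offset at z=.01
for c in [(172,103),(338,145),(250,490),(80,455)]:
    print("base",onplane(d,190+c[0]/8-.06,150+c[1]/8-.06,.01)[:2].round(4))
g=P.max(axis=2).astype(int); m=np.zeros(g.shape,np.uint8)
sub=g[165:202,203:226]; m[165:202,203:226]=(sub<45)
n,l,s,c=cv2.connectedComponentsWithStats(m); k=1+np.argmax(s[1:,4]); ys,xs=np.where(l==k)
print("sleeve",s[k],c[k]); (cx,cy),(w,h),a=cv2.minAreaRect(np.c_[xs,ys].astype(np.float32)); print(cx,cy,w,h,a)
print("cent",onplane(d,*c[k],.05))
p1=onplane(d,220,164.5,.046);p2=onplane(d,210.6,200.8,.046); print("ends",p1,p2,(p1+p2)/2,np.degrees(np.arctan2(*(p1-p2)[[1,0]])),np.linalg.norm(p1-p2))
# case: top rim corners z=.066 (crop7, off 285,130)
for nm,c,z in [("FLtop",(108,535),.066),("FRtop",(520,545),.066),("RLhinge",(133,105),.074),("RRhinge",(525,125),.074),("lidL",(160,238),.246),("lidR",(605,255),.246),("Vfront",(310,475),.048),("knob",(190,520),.120),("pivot",(325,557),.084)]:
    u,v=285+c[0]/7-.07,130+c[1]/7-.07
    print(nm,onplane(d,u,v,z).round(4),depthpt(d,u,v).round(4))
E
```

```text
base [0.7245 0.2353]
base [0.7014 0.1604]
base [0.5443 0.2047]
base [0.5635 0.28  ]
sleeve [208 168  15  32 259] [215.22007722 183.16216216]
215.16323852539062 183.27980041503906 8.601872444152832 30.488296508789062 14.74356460571289
cent [0.63811818 0.21994669 0.05      ]
ends [0.70652819 0.20163387 0.046     ] [0.57640893 0.23799302 0.046     ] [0.64146856 0.21981344 0.046     ] -15.61192693168196 0.13510369244495468
FLtop [ 0.5393 -0.0723  0.066 ] [ 0.547  -0.0765  0.0232]
FRtop [ 0.5254 -0.274   0.066 ] [ 0.5366 -0.2887  0.001 ]
RLhinge [ 0.7569 -0.0979  0.074 ] [ 0.7533 -0.0966  0.085 ]
RRhinge [ 0.7376 -0.2938  0.074 ] [ 0.7356 -0.2923  0.0803]
lidL [ 0.6395 -0.0862  0.246 ] [ 0.7043 -0.1144  0.0113]
lidR [ 0.623  -0.2826  0.246 ] [ 0.6229 -0.2826  0.2462]
Vfront [ 0.5685 -0.1767  0.048 ] [ 0.5715 -0.1792  0.0325]
knob [ 0.535  -0.1064  0.12  ] [ 0.535  -0.1064  0.1198]
pivot [ 0.5205 -0.175   0.084 ] [ 0.5205 -0.175   0.0841]
```

```bash
cat >> h.py <<'E'
def Rt(yaw,lean): return R.from_euler('xyz',[np.radians(-90-lean),0,np.radians(yaw)]).as_matrix()
def plan(grasp,yaw,lean,back=0.0,s=None,Rm=None):
    from rig import monitor
    s=s or monitor.state(); T=tool(s); Rg=Rt(yaw,lean) if Rm is None else Rm
    tcp=np.asarray(grasp)+Rg[:,1]*(0.0187-back)
    dl=T[:3,:3].T@(tcp-T[:3,3]); rv=np.degrees(R.from_matrix(T[:3,:3].T@Rg).as_rotvec())
    print("tcp",tcp.round(4),"ROW",rv.round(2).tolist(),(dl*1e3).round(1).tolist())
def status():
    from rig import monitor
    s=monitor.state(); print("t",round(s["t"],2),"tcp",s["tcp_pos"].round(4),"rpy",np.degrees(s["eef_rot"]).round(2),"F",s["ft_force"].round(1),"w",round(s["width"]*85.4,1),"q",s["joints"].round(2))
E
python3 - <<'E'
from h import *
d=load("top0.npz")
print(depthpt(d,145,203), depthpt(d,185,252),depthpt(d,277,187),depthpt(d,275,240),depthpt(d,248,120),depthpt(d,283,241))
plan([.6334,.2201,.042],74.5,24,.12)
plan([.6334,.2201,.042],74.5,0,.12)
E
```

```text
[0.56517021 0.45150849 0.11237706] [0.40249376 0.33053104 0.03911698] [0.62477093 0.00141515 0.0054878 ] [0.43343481 0.0186074  0.01008741] [8.87087699e-01 9.59543854e-02 1.89969095e-04] [ 0.4296961  -0.00977145  0.00082865]
tcp [0.5937 0.2311 0.1345] ROW [-24.0, -3.0, -0.69] [-166.7, 96.4, -489.3]
tcp [0.6334 0.2201 0.1433] ROW [-0.01, -3.05, -0.05] [-164.6, 87.6, -530.5]
```

```bash
python3 -m pendant '[[0,0,0,-15,0,-40,85],[-3,0,0,-30,10,-85,85],[-7,-1,0,-45,15,-130,85],[-10,-1,0,-62,20,-178,85],[-14,-2,0,-78,25,-225,85],[-17,-2,0,-95,35,-275,85],[-20,-2,0,-112,45,-325,85],[-22,-3,-0.5,-130,60,-375,85],[-24,-3,-0.7,-147,75,-425,85],[-24,-3,-0.7,-160,85,-465,85]]'; python3 -c "
from h import *;status();plan([.6334,.2201,.042],74.5,24,.12)"
```

```text
t: 1.15
tcp_pos: [0.5641, 0.2508, 0.1479]
eef_rot: [-1.99, 0.0, 1.301]
ft_force: [0.9, 1.2, -0.3]
width: 0.997
t 1.15 tcp [0.5641 0.2508 0.1479] rpy [-1.1405e+02  1.0000e-02  7.4550e+01] F [ 0.9  1.2 -0.3] w 85.2 q [ 0.43  0.11  1.72 -0.32  1.01 -0.74]
tcp [0.5937 0.2311 0.1345] ROW [0.05, 0.05, 0.01] [-11.1, 26.0, -25.4]
```

```bash
python3 -m pendant '[[0,0,0,-11,26,-25,85],[0,0,0,-11,26,-25,85],[0,0,0,-11,26,-25,85]]'; python3 - <<'E'
from h import *
from rig import monitor,viewer
s=monitor.state(); d=viewer.get_image("wrist"); T=tool(s)
np.savez("wr1.npz",T=T,**d); cv2.imwrite("pics/wr1.png",d["pixels"]); status()
E
```

```text
t: 1.45
tcp_pos: [0.5934, 0.2305, 0.1336]
eef_rot: [-1.989, 0.001, 1.299]
ft_force: [-0.6, 1.1, 0.0]
width: 0.995
t 1.5 tcp [0.5931 0.2313 0.1342] rpy [-1.1402e+02  3.0000e-02  7.4520e+01] F [ 0.3  1.  -0.3] w 84.5 q [ 0.38  0.15  1.7  -0.3   0.97 -0.8 ]
```

View pics/wr1.png

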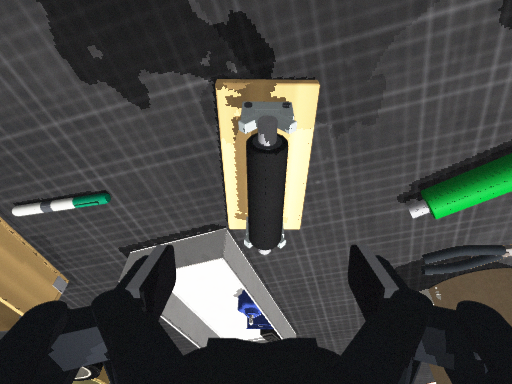

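```bash
python3 - <<'E'
from h import *
d=load("wr1.npz"); Tc=d["T"]@d["hand_eye"]; P=d["pixels"]
crop(d,200,70,335,260,4,"pics/wr1c.png") if False else cv2.imwrite("pics/wr1c.png",cv2.resize(P[70:260,200:335],None,fx=4,fy=3.1))
g=P.max(2)
for v in [165,180,195,210,225]:
    xs=np.where(g[v,235:300]<60)[0]+235; xs=xs[(xs>240)&(xs<295)]
    print(v,xs.min(),xs.max(),onplane(d,(xs.min()+xs.max())/2,v,.042,Tc).round(4), "depth",depthpt(d,267,v,Tc).round(4))
c=np.array([.6334,.2201,.042]); ax=np.array([np.cos(np.radians(-15.5)),np.sin(np.radians(-15.5)),0])
for t in [-.073,-.055,0,.055,.073]: print(t,np.round(proj(d,c+ax*t,Tc),1))
E
```

```text
165 247 286 [0.6075 0.2302 0.042 ] depth [0.5969 0.2331 0.057 ]
180 247 284 [0.6219 0.2255 0.042 ] depth [0.61   0.2297 0.0576]
195 248 283 [0.6379 0.2212 0.042 ] depth [0.6247 0.2258 0.0576]
210 248 282 [0.6553 0.2161 0.042 ] depth [0.6399 0.2218 0.0585]
225 249 281 [0.6745 0.2109 0.042 ] depth [0.6588 0.2168 0.0572]
-0.073 [263.2 111.7]
-0.055 [263.1 134.6]
0 [262.9 191.4]
0.055 [262.7 234. ]
0.073 [262.6 245.7]
```

View pics/wr1c.png

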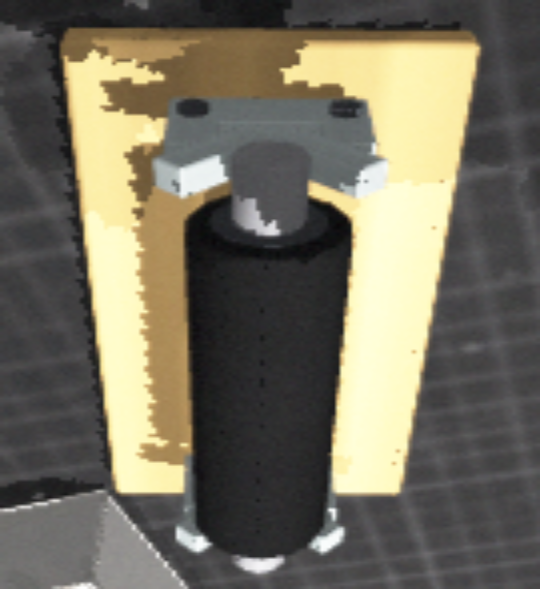

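```bash
python3 - <<'E'
from h import *
d=load("wr1.npz"); Tc=d["T"]@d["hand_eye"]
a=onplane(d,267.5,120,.042,Tc); b=onplane(d,267.5,143.5,.042,Tc)
ax=np.array([np.cos(np.radians(-16)),np.sin(np.radians(-16)),0])
print(a+ax*.073,b+ax*.055)
e=onplane(d,265.5,254,.039,Tc); print(e-ax*.073)
for c in [(62,40),(480,45),(400,490),(115,490)]: print(onplane(d,200+c[0]/4,70+c[1]/3.1,.01,Tc).round(4))
plan([.6405,.2205,.042],74,24,.06); plan([.6405,.2205,.042],74,24,.0)
E
```

```text
[0.6401137  0.22070925 0.042     ] [0.64141803 0.22078175 0.042     ]
[0.65137118 0.2189801  0.039     ]
[0.5463 0.2071 0.01  ]
[0.5685 0.2826 0.01  ]
[0.7238 0.2382 0.01  ]
[0.7027 0.1619 0.01  ]
tcp [0.6244 0.2251 0.0797] ROW [0.02, 0.49, 0.19] [2.4, 62.7, -6.8]
tcp [0.6478 0.2184 0.0249] ROW [0.02, 0.49, 0.19] [2.2, 122.7, -6.8]
```

```bash
python3 -m pendant '[[0,0.5,0.2,2,20,-7,85],[0,0.5,0.2,2,50,-7,85],[0,0.5,0.2,2,75,-7,85],[0,0.5,0.2,2,95,-7,85],[0,0.5,0.2,2,110,-7,85],[0,0.5,0.2,2,122,-7,85],[0,0.5,0.2,2,122,-7,85]]'; python3 - <<'E'
from h import *
from rig import monitor,viewer
s=monitor.state(); d=viewer.get_image("wrist"); T=tool(s)
np.savez("wr2.npz",T=T,**d); cv2.imwrite("pics/wr2.png",d["pixels"]); status(); plan([.641,.2205,.042],74,24,.0)
E
```

```text
t: 2.2
tcp_pos: [0.6473, 0.2184, 0.0246]
eef_rot: [-1.989, 0.001, 1.292]
ft_force: [0.0, -0.4, 0.6]
width: 0.994
t 2.25 tcp [0.6474 0.2185 0.0256] rpy [-1.14e+02  2.00e-02  7.40e+01] F [ 0.5 -0.6  0.5] w 85.0 q [ 0.32  0.35  1.7  -0.33  0.78 -0.77]
tcp [0.6483 0.2184 0.0249] ROW [-0.0, 0.01, -0.02] [0.1, 1.0, -0.5]
```

View pics/wr2.png

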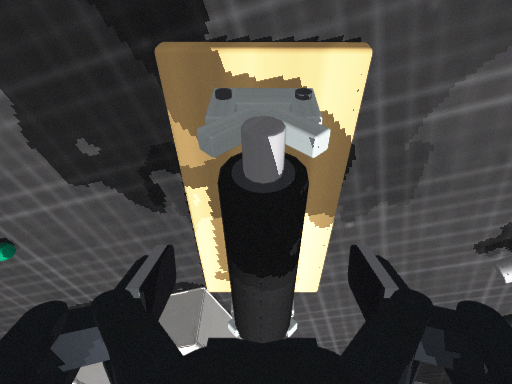

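The wrist view shows the roller centred between the fingers (axis near u≈263, fingers at 160 and 370), so I close the gripper.

```bash
python3 -m pendant '[[0,0,0,0,1,0,60],[0,0,0,0,1,0,40],[0,0,0,0,1,0,30],[0,0,0,0,1,0,20],[0,0,0,0,1,0,20],[0,0,0,0,1,0,20],[0,0,0,0,1,0,20],[0,0,0,0,1,0,20]]'; python3 - <<'E'
from h import *
from rig import monitor,viewer
s=monitor.state(); d=viewer.get_image("wrist"); T=tool(s)
np.savez("wr3.npz",T=T,**d); cv2.imwrite("pics/wr3.png",d["pixels"]); status()
E
```

```text
t: 3.05
tcp_pos: [0.648, 0.2187, 0.0253]
eef_rot: [-1.99, -0.0, 1.292]
ft_force: [-4.0, 1.0, 5.5]
width: 0.357
t 3.1 tcp [0.648  0.2187 0.0253] rpy [-1.1403e+02 -1.0000e-02  7.4010e+01] F [-4.2  1.9  7. ] w 30.4 q [ 0.32  0.35  1.69 -0.33  0.77 -0.77]
```

View pics/wr3.png

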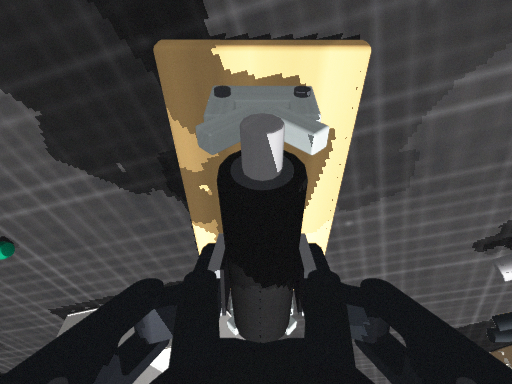

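```bash
python3 -m pendant '[[0,0,0,0,-9,-4,20],[0,0,0,0,-20,-9,20],[0,0,0,0,-36,-16,20],[0,0,0,0,-54,-24,20],[0,0,0,0,-72,-32,20],[0,0,0,0,-91,-40,20],[0,0,0,0,-110,-49,20],[0,0,0,0,-128,-57,20],[0,0,0,0,-128,-57,20]]'; python3 - <<'E'
from h import *
from rig import monitor,viewer
d3=load("wr3.npz"); Tc=d3["T"]@d3["hand_eye"]
crop(d3,190,80,340,200,5,"pics/wr3c.png")
s=monitor.state(); d=viewer.get_image("wrist"); T=tool(s)
np.savez("wr4.npz",T=T,**d); cv2.imwrite("pics/wr4.png",d["pixels"]); status()
E
```

```text
t: 4.0
tcp_pos: [0.6489, 0.219, 0.1695]
eef_rot: [-1.994, -0.003, 1.292]
ft_force: [-0.6, -0.9, -3.0]
width: 0.356
t 4.05 tcp [0.6483 0.2188 0.1671] rpy [-1.1415e+02 -1.0000e-01  7.4010e+01] F [ 0.  -0.2 -4.8] w 30.5 q [ 0.32  0.21  1.56 -0.27  1.04 -0.87]
```

View pics/wr4.png

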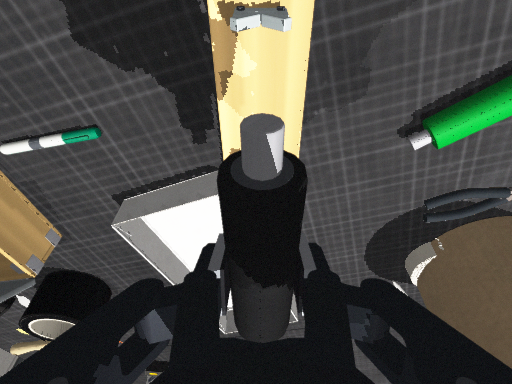

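View pics/wr3c.png

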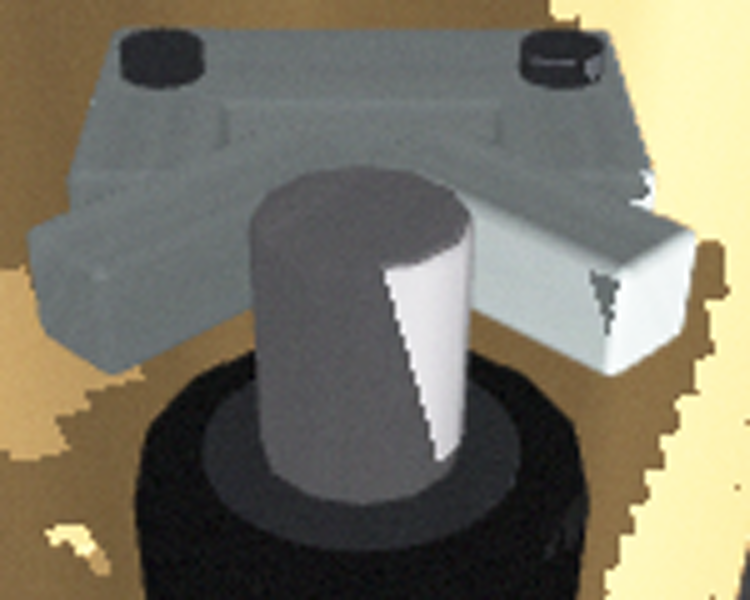

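```bash
python3 - <<'E'
from h import *
d=load("wr3.npz"); T=d["T"];Tc=T@d["hand_eye"]
ax=T[:3,:3]@np.array([0,np.sin(np.radians(24)),-np.cos(np.radians(24))]); print(ax)
a=onplane(d,262,123.5,.042,Tc); b=onplane(d,262.2,170,.042,Tc)
print(a+ax*.073,b+ax*.055, np.linalg.norm(b-a))
c=(a+ax*.073+b+ax*.055)/2
print("in tool",np.linalg.inv(T)@np.r_[c,1])
E
```

```text
[ 9.61278368e-01 -2.75578701e-01  5.28579638e-04]
[0.63966324 0.22053912 0.04203859] [0.639508   0.22069805 0.04202907] 0.017807302854500127
in tool [-4.15101380e-04 -1.87976333e-02  1.01721267e-03  1.00000000e+00]
```

```bash
python3 -c "
from h import *;plan([.569,-.122,.20],85,24)"
```

```text
tcp [ 0.5766 -0.1227  0.1829] ROW [0.16, -10.08, -4.39] [-347.9, -4.7, -29.7]
```

```bash
python3 -m pendant '[[0,-0.5,0,-15,-2,-2,20],[0,-2,-1,-45,-3,-5,20],[0,-3,-1,-85,-4,-10,20],[0,-5,-2,-130,-5,-15,20],[0,-6,-3,-175,-5,-20,20],[0,-8,-3,-220,-5,-25,20],[0,-10,-4.4,-265,-5,-30,20],[0,-10,-4.4,-305,-5,-30,20],[0,-10,-4.4,-335,-5,-30,20],[0,-10,-4.4,-348,-5,-30,20]]'; python3 -m pendant '[[0,0,0,0,0,0,20]]';python3 - <<'E'
from h import *
from rig import monitor,viewer
s=monitor.state(); d=viewer.get_image("wrist"); T=tool(s)
np.savez("wr5.npz",T=T,**d); cv2.imwrite("pics/wr5.png",d["pixels"]); status()
E
```

```text
t: 5.05
tcp_pos: [0.5753, -0.1253, 0.182]
eef_rot: [-1.991, -0.0, 1.48]
ft_force: [1.3, 0.1, -3.9]
width: 0.356
t: 5.15
tcp_pos: [0.5744, -0.1268, 0.1809]
eef_rot: [-1.989, -0.001, 1.477]
ft_force: [0.3, 0.7, -3.0]
width: 0.36
t 5.2 tcp [ 0.5745 -0.1261  0.1807] rpy [-1.1395e+02 -5.0000e-02  8.4660e+01] F [ 0.6 -0.  -3.4] w 30.4 q [-0.42 -0.05  1.81  0.16  0.99 -1.96]
```

View pics/wr5.png

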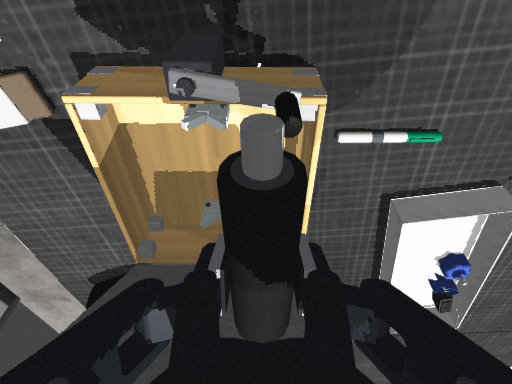

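The wrist picture shows the case: front V-rest at about (205,117), the rear one's left end at (210,213), pivot screw (184,86), knob (287,105), and the marker clear at right. I crop for exact pixels.

```bash
python3 - <<'E'
from h import *
d=load("wr5.npz")
crop(d,50,50,340,150,2.7,"pics/wr5a.png"); crop(d,160,60,240,150,7,"pics/wr5b.png"); crop(d,90,180,240,275,5,"pics/wr5c.png")
E
```

```text
(no output)
```

View pics/wr5a.png

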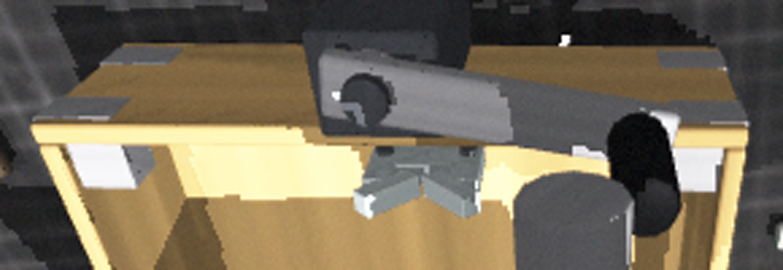

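View pics/wr5b.png

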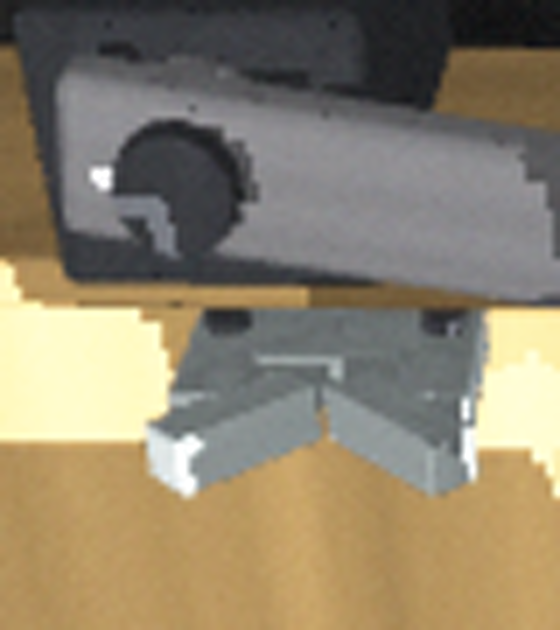

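View pics/wr5c.png

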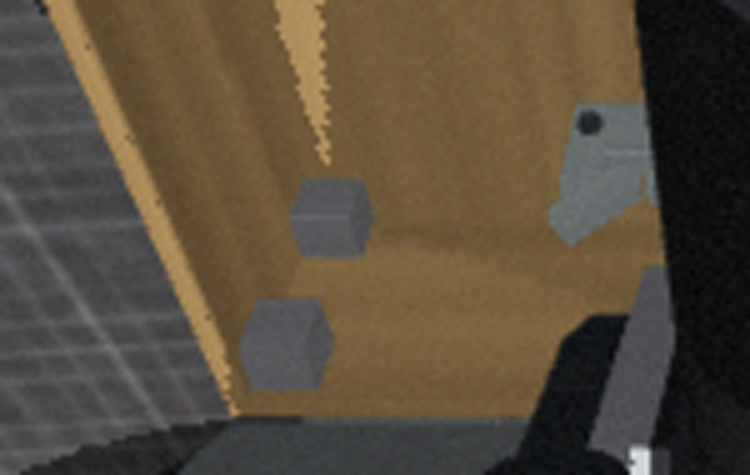

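```bash
python3 - <<'E'
from h import *
d=load("wr5.npz");Tc=d["T"]@d["hand_eye"]
def q(n,u,v,z): print(n,onplane(d,u,v,z,Tc).round(4),depthpt(d,u,v,Tc).round(4))
q("Vf apex",205.7,118.7,.0321); q("Vf tipL",160+172/7,60+465/7,.048); q("Vf tipR",160+455/7,60+472/7,.048)
q("Vr apex",218.6,217.4,.0321); q("Vr tipL outer rear",90+572/5,180+243/5,.048)
q("Vr tipL outer front",90+552/5,180+212/5,.048)
q("FR(-y)",61.9,96.3,.066); q("FL(+y)",327,95.6,.066); q("RR",137,263,.066); q("piv",185.7,87.1,.086)
E
```

```text
Vf apex [ 0.5731 -0.1782  0.0321] [ 0.5863 -0.1848  0.0058]
Vf tipL [ 0.5706 -0.194   0.048 ] [ 0.5713 -0.1945  0.0467]
Vf tipR [ 0.5748 -0.1593  0.048 ] [ 0.5764 -0.1598  0.0451]
Vr apex [ 0.7017 -0.1906  0.0321] [ 0.6994 -0.19    0.0343]
Vr tipL outer rear [ 0.7024 -0.2057  0.048 ] [ 0.7383 -0.2184  0.0151]
Vr tipL outer front [ 0.6916 -0.208   0.048 ] [ 0.6965 -0.2098  0.0434]
FR(-y) [ 0.5281 -0.2723  0.066 ] [ 0.5286 -0.2731  0.0648]
FL(+y) [ 0.5459 -0.0759  0.066 ] [ 0.5764 -0.0633 -0.0011]
RR [ 0.7361 -0.2931  0.066 ] [ 0.8262 -0.3487 -0.0011]
piv [ 0.5222 -0.1729  0.086 ] [ 0.5212 -0.1721  0.0888]
```

```bash
cat >> h.py <<'E'
CC=np.array([.637,-.184,0]); CY=np.radians(-5.5)
def cw(x,y,z): return CC+np.array([np.cos(CY)*x-np.sin(CY)*y,np.sin(CY)*x+np.cos(CY)*y,z])
def planr(x,y,z,yaw=84.5,lean=24,off=(-.0004,-.0188,.001),rel=None):
    from rig import monitor
    s=monitor.state(); T=tool(s); Rg=Rt(yaw,lean); tcp=cw(x,y,z)-Rg@np.array(off)
    dl=T[:3,:3].T@(tcp-T[:3,3]); rv=np.degrees(R.from_matrix(T[:3,:3].T@Rg).as_rotvec())
    print((x,y,z),"ROW",rv.round(2).tolist(),(dl*1e3).round(1).tolist())
E
python3 -c "
from h import *;status();planr(-.07,0,.2);planr(-.05,0,.17);planr(-.025,0,.125);planr(-.01,0,.09);planr(0,0,.068);planr(0,0,.042)"
```

```text
t 5.2 tcp [ 0.5745 -0.1261  0.1807] rpy [-1.1395e+02 -5.0000e-02  8.4660e+01] F [ 0.6 -0.  -3.4] w 30.4 q [-0.42 -0.05  1.81  0.16  0.99 -1.96]
(-0.07, 0, 0.2) ROW [-0.05, 0.13, 0.11] [-51.3, 0.1, -6.7]
(-0.05, 0, 0.17) ROW [-0.05, 0.13, 0.11] [-51.4, 35.7, -12.8]
(-0.025, 0, 0.125) ROW [-0.05, 0.13, 0.11] [-51.5, 87.0, -17.4]
(-0.01, 0, 0.09) ROW [-0.05, 0.13, 0.11] [-51.5, 125.0, -16.9]
(0, 0, 0.068) ROW [-0.05, 0.13, 0.11] [-51.6, 149.2, -17.1]
(0, 0, 0.042) ROW [-0.05, 0.13, 0.11] [-51.6, 173.0, -6.5]
```

```bash
python3 -m pendant '[[0,0.1,0.1,-15,0,-3,20],[0,0.1,0.1,-38,0,-6,20],[0,0.1,0.1,-51,0,-7,20],[0,0.1,0.1,-51.5,15,-9,20],[0,0.1,0.1,-51.5,36,-13,20],[0,0.1,0.1,-51.5,60,-15,20],[0,0.1,0.1,-51.5,80,-17,20],[0,0.1,0.1,-51.5,87,-17,20],[0,0.1,0.1,-51.5,87,-17,20]]';python3 - <<'E'
from h import *
from rig import monitor,viewer
s=monitor.state(); d=viewer.get_image("wrist"); T=tool(s)
np.savez("wr6.npz",T=T,**d); cv2.imwrite("pics/wr6.png",d["pixels"]); d=viewer.get_image("top"); crop(d,270,120,390,220,6,"pics/top6.png"); d=viewer.get_image("side"); crop(d,200,70,330,200,5,"pics/side6.png"); status();planr(-.01,0,.09);planr(0,0,.068);planr(0,0,.042)
E
```

```text
t: 6.1
tcp_pos: [0.6201, -0.1812, 0.1064]
eef_rot: [-1.986, -0.001, 1.476]
ft_force: [0.6, -0.7, -3.0]
width: 0.356
t 6.25 tcp [ 0.6205 -0.1819  0.109 ] rpy [-1.1401e+02  2.0000e-02  8.4540e+01] F [-0.1  0.3 -3.2] w 30.3 q [-0.48  0.13  1.77  0.2   0.86 -2.06]
(-0.01, 0, 0.09) ROW [0.01, 0.05, -0.01] [-0.1, 38.8, 0.7]
(0, 0, 0.068) ROW [0.01, 0.05, -0.01] [-0.1, 63.0, 0.5]
(0, 0, 0.042) ROW [0.01, 0.05, -0.01] [-0.1, 86.8, 11.0]
```

View pics/wr6.png

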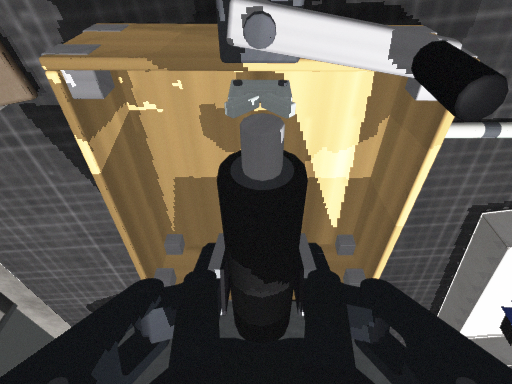

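View pics/top6.png

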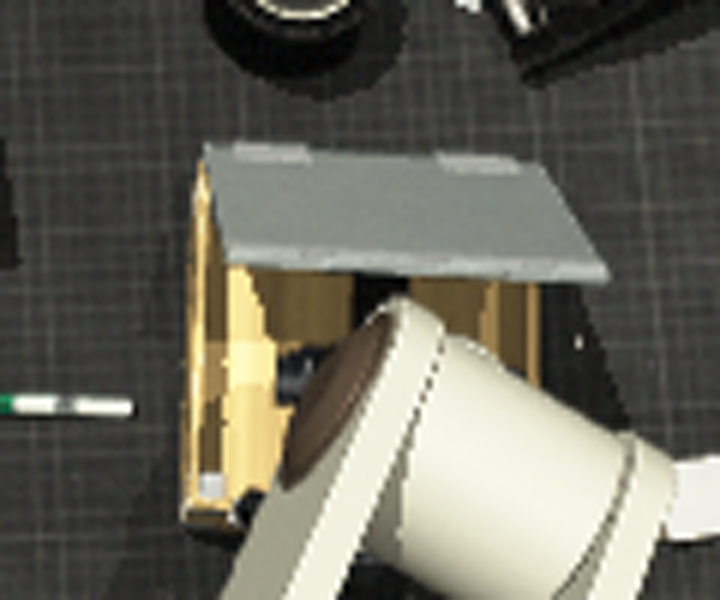

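View pics/side6.png

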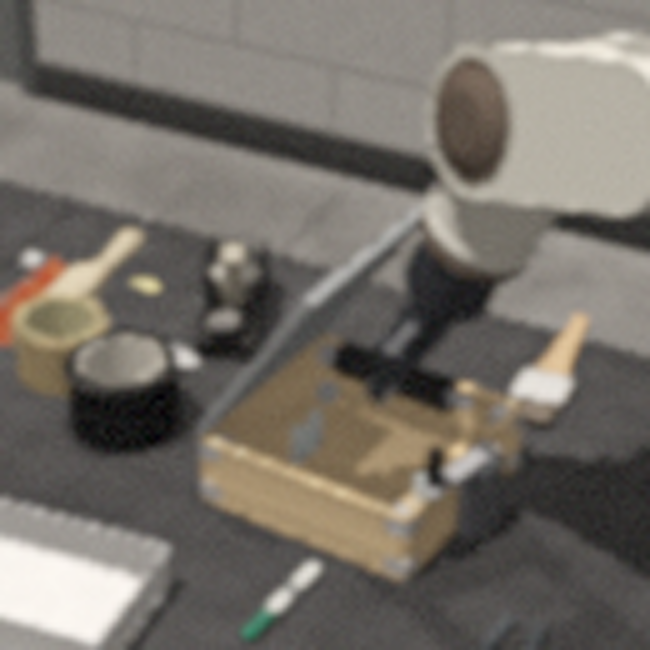

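```bash
python3 - <<'E'
from h import *
from rig import viewer
d=viewer.get_image("top"); np.savez("top6.npz",**d)
Z=d["z_map"]; v,u=np.mgrid[0:384,0:512]; K=d["mtx"]
c=np.stack([(u-K[0,2])/K[0,0]*Z,-(v-K[1,2])/K[1,1]*Z,-Z],-1); C=np.linalg.inv(d["view"]); W=c@C[:3,:3].T+C[:3,3]
q=W-CC; x=np.cos(CY)*q[...,0]+np.sin(CY)*q[...,1]; y=-np.sin(CY)*q[...,0]+np.cos(CY)*q[...,1]; z=q[...,2]
for a in np.arange(.06,.6,.04):
    m=(abs(y)<.16)&(z>a)&(z<a+.04)&(Z>0)&(abs(x)<.2)
    if m.any(): print(round(a,2),m.sum(),"x",x[m].min().round(3),x[m].max().round(3))
# lid plane fit
m=(y>-.09)&(y<.09)&(x>.02)&(x<.1)&(z>.08)&(z<.24)
p=np.polyfit(x[m],z[m],1); print("lid angle",np.arctan(-p[0]),p)
E
```

```text
0.06 424 x -0.128 0.2
0.1 285 x -0.113 0.103
0.14 271 x -0.039 0.073
0.18 316 x -0.068 0.045
0.22 329 x -0.007 0.018
0.3 14 x -0.07 -0.052
0.34 4 x -0.147 -0.086
0.38 156 x -0.2 -0.068
0.42 1628 x -0.2 -0.069
0.46 471 x -0.199 -0.092
0.5 4 x -0.199 -0.191
lid angle 0.9646313390147477 [-1.44253158  0.24150142]
```

```bash
python3 -m pendant '[[0,0,0,0,15,0,20],[0,0,0,0,35,0.5,20],[0,0,0,0,52,0.5,20],[0,0,0,0,63,0.5,20],[0,0,0,0,65,1.5,20],[0,0,0,0,68,3,20],[0,0,0,0,71,4,20],[0,0,0,0,71,4,20]]';python3 - <<'E'
from h import *
from rig import monitor,viewer
s=monitor.state(); d=viewer.get_image("wrist"); T=tool(s)
np.savez("wr7.npz",T=T,**d); cv2.imwrite("pics/wr7.png",d["pixels"]); status();planr(0,0,.048);planr(0,0,.042)
E
```

```text
t: 7.1
tcp_pos: [0.6455, -0.1845, 0.0428]
eef_rot: [-1.99, 0.001, 1.475]
ft_force: [-0.1, 0.1, -3.2]
width: 0.352
t 7.15 tcp [ 0.6456 -0.1845  0.043 ] rpy [-1.1405e+02  4.0000e-02  8.4530e+01] F [-0.6  1.5 -3.1] w 30.4 q [-0.46  0.26  1.77  0.22  0.73 -2.08]
(0, 0, 0.048) ROW [0.05, 0.04, -0.03] [0.1, 10.7, 4.9]
(0, 0, 0.042) ROW [0.05, 0.04, -0.03] [0.1, 16.2, 7.3]
```

View pics/wr7.png

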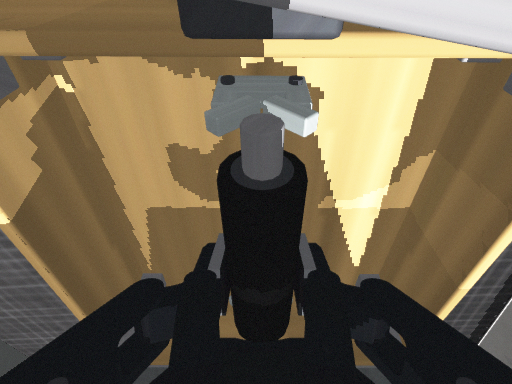

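```bash
python3 -m pendant '[[0,0,0,0,4,2,20],[0,0,0,0,8,3.5,20],[0,0,0,0,11,5,20],[0,0,0,0,13,6,20],[0,0,0,0,15,6.8,20],[0,0,0,0,16,7.2,20],[0,0,0,0,16,7.2,20]]';python3 - <<'E'
from h import *
from rig import monitor,viewer
s=monitor.state(); d=viewer.get_image("wrist"); T=tool(s)
np.savez("wr8.npz",T=T,**d); cv2.imwrite("pics/wr8.png",d["pixels"]); status();planr(0,0,.042)
E
```

```text
t: 7.85
tcp_pos: [0.6457, -0.1848, 0.0256]
eef_rot: [-1.991, 0.001, 1.475]
ft_force: [-0.2, -3.0, -2.1]
width: 0.354
t 7.9 tcp [ 0.6457 -0.1848  0.0257] rpy [-1.1407e+02  6.0000e-02  8.4520e+01] F [ 0.2 -3.1 -1.8] w 30.4 q [-0.46  0.28  1.79  0.23  0.69 -2.09]
(0, 0, 0.042) ROW [0.07, 0.04, -0.05] [0.4, 0.3, 0.4]
```

View pics/wr8.png

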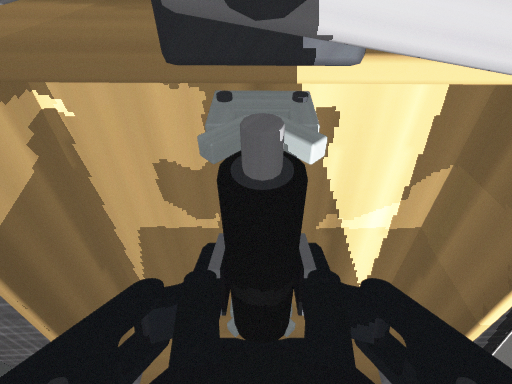

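```bash
python3 -m pendant '[[0,0,0,0,0.5,0.3,20],[0,0,0,0,1,0.5,20],[0,0,0,0,1.5,0.8,20],[0,0,0,0,1.5,0.8,20]]';python3 -c "
from h import *;status()"
```

```text
t: 8.3
tcp_pos: [0.646, -0.185, 0.0252]
eef_rot: [-1.993, 0.002, 1.475]
ft_force: [-10.3, 0.2, 14.1]
width: 0.357
t 8.3 tcp [ 0.646  -0.185   0.0252] rpy [-1.1417e+02  9.0000e-02  8.4510e+01] F [-10.3   0.2  14.1] w 30.5 q [-0.46  0.28  1.79  0.23  0.69 -2.09]
```

```bash
python3 -m pendant '[[0,0,0,0,-0.3,-0.1,20],[0,0,0,0,-0.5,-0.2,32],[0,0,0,0,-0.5,-0.2,34],[0,0,0,0,-0.5,-0.2,37],[0,0,0,0,-0.5,-0.2,42],[0,0,0,0,-0.5,-0.2,50],[0,0,0,0,-0.5,-0.2,60],[0,0,0,0,-0.5,-0.2,70],[0,0,0,0,-0.5,-0.2,70]]';python3 - <<'E'
from h import *
from rig import monitor,viewer
s=monitor.state(); d=viewer.get_image("wrist"); T=tool(s)
np.savez("wr9.npz",T=T,**d); cv2.imwrite("pics/wr9.png",d["pixels"]); status()
E
```

```text
t: 9.2
tcp_pos: [0.646, -0.185, 0.0258]
eef_rot: [-1.993, 0.002, 1.475]
ft_force: [-0.4, -0.2, -0.0]
width: 0.824
t 9.25 tcp [ 0.646  -0.185   0.0258] rpy [-1.1417e+02  9.0000e-02  8.4510e+01] F [-0.7  0.1  0.5] w 70.1 q [-0.46  0.28  1.79  0.23  0.69 -2.09]
```

View pics/wr9.png

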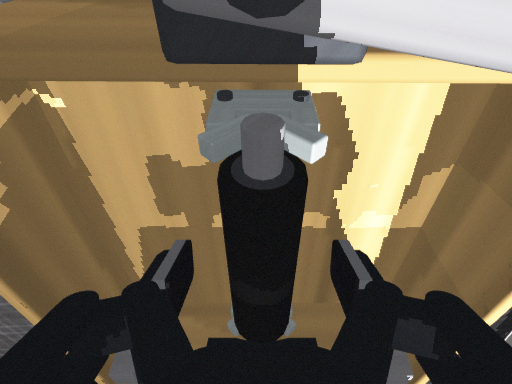

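The image shows the roller lying in both V-rests, near journal at (263,150) in the notch centred between tips 200 and 325, and the fingers clear on both sides. I retreat along the tool axis and then look.

```bash
python3 -m pendant '[[0,0,0,0,-8,0,75],[0,0,0,0,-25,0,75],[0,0,0,0,-50,0,75],[0,0,0,0,-80,5,75],[0,0,0,0,-115,15,75],[0,0,0,0,-150,25,75],[0,0,0,0,-190,35,75],[0,0,0,0,-230,35,75],[0,0,0,0,-270,35,40],[0,0,0,0,-300,35,0]]';python3 - <<'E'
from h import *
from rig import monitor,viewer
s=monitor.state(); d=viewer.get_image("wrist"); T=tool(s)
np.savez("wr10.npz",T=T,**d); cv2.imwrite("pics/wr10.png",d["pixels"]); status()
E
```

```text
t: 10.25
tcp_pos: [0.4909, -0.1696, 0.2884]
eef_rot: [-1.995, 0.003, 1.475]
ft_force: [0.1, -0.2, -0.8]
width: 0.554
t 10.3 tcp [ 0.4908 -0.17    0.2928] rpy [-114.56    0.32   84.5 ] F [-0.2  0.6  6.5] w 39.5 q [-0.61 -0.26  1.76  0.21  1.26 -2.11]
```

View pics/wr10.png

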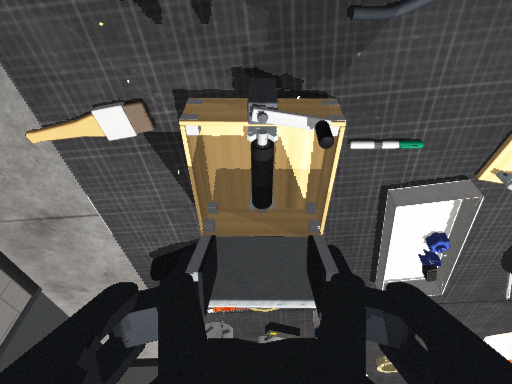

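The roller lies in the case at (262,175), catch bar from (262,117) to the knob at (324,133), lid still open. I check the numbers and plan the lid push.

```bash
cat >> h.py <<'E'
def incase(p):
    q=np.asarray(p)-CC; return np.array([np.cos(CY)*q[0]+np.sin(CY)*q[1],-np.sin(CY)*q[0]+np.cos(CY)*q[1],q[2]])
def planc(x,y,z,yaw,lean,prt=True):
    """TCP at case coords"""
    from rig import monitor
    s=monitor.state(); T=tool(s); Rg=Rt(yaw,lean); tcp=cw(x,y,z)
    dl=T[:3,:3].T@(tcp-T[:3,3]); rv=np.degrees(R.from_matrix(T[:3,:3].T@Rg).as_rotvec())
    print(np.round((x,y,z),4),"ROW",rv.round(1).tolist(),(dl*1e3).round(1).tolist())
E
python3 - <<'E'
from h import *
d=load("wr10.npz");Tc=d["T"]@d["hand_eye"];g=d["pixels"].max(2)
for v in [150,165,180,195]:
    xs=np.where(g[v,245:282]<50)[0]+245; print(v,xs.min(),xs.max(),incase(onplane(d,(xs.min()+xs.max())/2,v,.042,Tc)).round(4))
print("near sleeve top edge",incase(onplane(d,262,139,.058,Tc)).round(4))
p=incase(onplane(d,262,117,.086,Tc)); k=incase(depthpt(d,322,127,Tc)); print(p,k, depthpt(d,324,140,Tc))
print("now",incase(d["T"][:3,3]))
planc(-.05,-.02,.38,84.5,10);planc(.07,-.02,.36,84.5,0);planc(.07,-.02,.22,84.5,0)
E
```

```text
150 251 273 [-0.0435 -0.0002  0.042 ]
165 252 272 [-0.0179 -0.0002  0.042 ]
180 252 272 [ 0.0098 -0.0001  0.042 ]
195 252 271 [ 0.0401 -0.0008  0.042 ]
near sleeve top edge [-0.0708 -0.0003  0.058 ]
[-0.11617022 -0.00033476  0.086     ] [-0.11230458  0.06409238  0.10074511] [ 0.53504375 -0.11019895  0.12076892]
now [-0.14683936  0.00032936  0.28835463]
[-0.05 -0.02  0.38] ROW [14.6, 0.1, -0.3] [-20.5, -39.0, -124.3]
[ 0.07 -0.02  0.36] ROW [24.6, 0.1, -0.3] [-20.3, 29.1, -225.2]
[ 0.07 -0.02  0.22] ROW [24.6, 0.1, -0.3] [-19.6, 156.4, -167.0]
```

```bash
python3 -m pendant '[[2,0,0,-5,-15,-25,0],[5,0,0,-10,-28,-55,0],[9,0,0,-15,-38,-90,0],[14,0,-0.3,-20,-39,-124,0],[18,0,-0.3,-20,-22,-155,0],[21,0,-0.3,-20,-4,-185,0],[24.5,0,-0.3,-20,15,-212,0],[24.6,0,-0.3,-20,29,-225,0],[24.6,0,-0.3,-20,29,-225,0]]';python3 - <<'E'
from h import *
status()
H=np.array([.110,.066]); th0=.99
def P(t,r=.19): 
    return H+r*np.array([-np.cos(t),np.sin(t)])+.008*np.array([np.sin(t),np.cos(t)])
planc(.07,-.02,.215,84.5,0)
for t in [.99,.9,.8,.7,.6,.5,.4,.3,.2,.1,.05,0,-.02]:
    p=P(t); planc(p[0]+.011,-.02,p[1],84.5,0)
E
```

```text
t: 11.2
tcp_pos: [0.7066, -0.2102, 0.3559]
eef_rot: [-1.565, -0.001, 1.477]
ft_force: [0.2, -0.2, -0.7]
width: 0.0
t 11.2 tcp [ 0.7066 -0.2102  0.3559] rpy [-8.968e+01 -6.000e-02  8.461e+01] F [ 0.2 -0.2 -0.7] w 0.0 q [-0.39  0.53  0.69 -0.    1.93 -1.87]
[ 0.07  -0.02   0.215] ROW [-0.3, 0.1, 0.1] [-0.7, 141.0, 1.0]
[ 0.0234 -0.02    0.2292] ROW [-0.3, 0.1, 0.1] [-0.6, 127.0, 47.7]
[ 0.0092 -0.02    0.2198] ROW [-0.3, 0.1, 0.1] [-0.6, 136.5, 61.9]
[-0.0056 -0.02    0.2079] ROW [-0.3, 0.1, 0.1] [-0.6, 148.5, 76.6]
[-0.0192 -0.02    0.1945] ROW [-0.3, 0.1, 0.1] [-0.6, 161.9, 90.1]
[-0.0313 -0.02    0.1799] ROW [-0.3, 0.1, 0.1] [-0.6, 176.6, 102.1]
[-0.0419 -0.02    0.1641] ROW [-0.3, 0.1, 0.1] [-0.6, 192.5, 112.6]
[-0.0509 -0.02    0.1474] ROW [-0.3, 0.1, 0.1] [-0.6, 209.3, 121.5]
[-0.0581 -0.02    0.1298] ROW [-0.3, 0.1, 0.1] [-0.6, 226.9, 128.7]
[-0.0636 -0.02    0.1116] ROW [-0.3, 0.1, 0.1] [-0.6, 245.1, 134.1]
[-0.0673 -0.02    0.0929] ROW [-0.3, 0.1, 0.1] [-0.6, 263.8, 137.6]
[-0.0684 -0.02    0.0835] ROW [-0.3, 0.1, 0.1] [-0.6, 273.2, 138.7]
[-0.069 -0.02   0.074] ROW [-0.3, 0.1, 0.1] [-0.6, 282.7, 139.2]
[-0.0691 -0.02    0.0702] ROW [-0.3, 0.1, 0.1] [-0.6, 286.5, 139.3]
```

```bash
python3 -m pendant '[[0,0,0,0,30,0,0],[0,0,0,0,70,0,0],[0,0,0,0,105,0,0],[0,0,0,0,124,5,0],[0,0,0,0,125,15,0],[0,0,0,0,126,27,0],[0,0,0,0,127,38,0],[0,0,0,0,128,48,0],[0,0,0,0,132,55,0],[0,0,0,0,136,62,0]]';python3 - <<'E'
from h import *
from rig import viewer
status()
d=viewer.get_image("side"); crop(d,200,70,330,200,5,"pics/side11.png")
H=np.array([.110,.066])
def P(t,r=.19): 
    return H+r*np.array([-np.cos(t),np.sin(t)])+.008*np.array([np.sin(t),np.cos(t)])
for t in [.9,.8,.7,.6,.5,.4,.3,.2,.1,.05,0]:
    p=P(t); planc(p[0]+.011,-.02,p[1],84.5,0)
E
```

```text
t: 12.2
tcp_pos: [0.6435, -0.2042, 0.221]
eef_rot: [-1.567, -0.001, 1.476]
ft_force: [0.5, 0.3, 1.3]
width: 0.002
t 12.2 tcp [ 0.6435 -0.2042  0.221 ] rpy [-8.976e+01 -3.000e-02  8.459e+01] F [0.5 0.3 1.3] w 0.2 q [-0.42  0.37  1.19 -0.    1.59 -1.9 ]
[ 0.0092 -0.02    0.2198] ROW [-0.3, 0.1, 0.1] [-0.6, 0.3, -1.6]
[-0.0056 -0.02    0.2079] ROW [-0.3, 0.1, 0.1] [-0.6, 12.3, 13.2]
[-0.0192 -0.02    0.1945] ROW [-0.3, 0.1, 0.1] [-0.6, 25.7, 26.6]
[-0.0313 -0.02    0.1799] ROW [-0.3, 0.1, 0.1] [-0.6, 40.4, 38.7]
[-0.0419 -0.02    0.1641] ROW [-0.3, 0.1, 0.1] [-0.6, 56.2, 49.2]
[-0.0509 -0.02    0.1474] ROW [-0.3, 0.1, 0.1] [-0.6, 73.0, 58.1]
[-0.0581 -0.02    0.1298] ROW [-0.3, 0.1, 0.1] [-0.6, 90.6, 65.2]
[-0.0636 -0.02    0.1116] ROW [-0.3, 0.1, 0.1] [-0.6, 108.9, 70.6]
[-0.0673 -0.02    0.0929] ROW [-0.3, 0.1, 0.1] [-0.6, 127.6, 74.1]
[-0.0684 -0.02    0.0835] ROW [-0.3, 0.1, 0.1] [-0.6, 137.0, 75.2]
[-0.069 -0.02   0.074] ROW [-0.3, 0.1, 0.1] [-0.6, 146.5, 75.8]
```

View pics/side11.png

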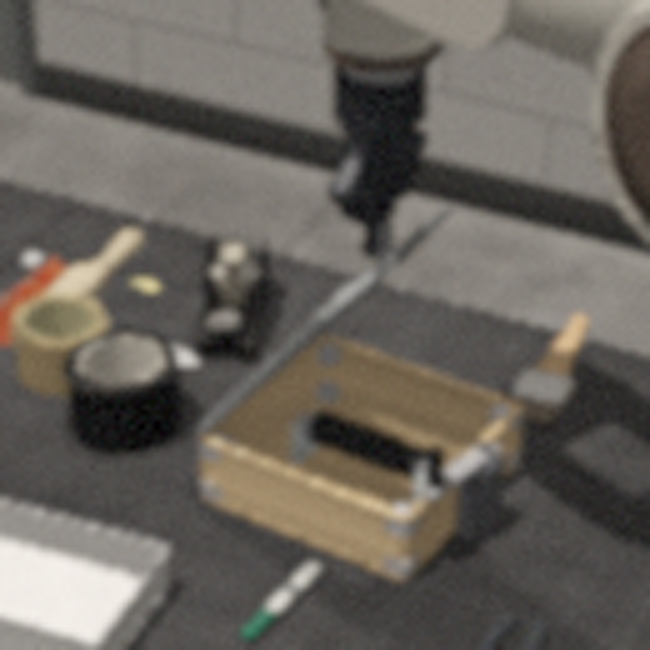

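The side view shows the fingertip at (378,255) behind the lid's free edge, and the roller in its rests. I keep following the arc.

```bash
python3 -m pendant '[[0,0,0,0,6,6,0],[0,0,0,0,12,13,0],[0,0,0,0,19,20,0],[0,0,0,0,26,27,0],[0,0,0,0,33,33,0],[0,0,0,0,40,39,0],[0,0,0,0,48,44,0],[0,0,0,0,56,49,0],[0,0,0,0,64,54,0],[0,0,0,0,73,58,0]]';python3 - <<'E'
from h import *
from rig import viewer
status()
d=viewer.get_image("side"); crop(d,200,70,330,200,5,"pics/side12.png")
H=np.array([.110,.066])
def P(t,r=.19): 
    return H+r*np.array([-np.cos(t),np.sin(t)])+.008*np.array([np.sin(t),np.cos(t)])
for t in [.4,.3,.2,.1,.05,0]:
    p=P(t); planc(p[0]+.011,-.02,p[1],84.5,0)
E
```

```text
t: 13.25
tcp_pos: [0.5842, -0.1984, 0.1468]
eef_rot: [-1.565, -0.001, 1.477]
ft_force: [0.3, 0.0, 0.6]
width: -0.005
t 13.25 tcp [ 0.5842 -0.1984  0.1468] rpy [-8.968e+01 -5.000e-02  8.460e+01] F [0.3 0.  0.6] w -0.4 q [-0.45  0.28  1.45 -0.    1.41 -1.93]
[-0.0509 -0.02    0.1474] ROW [-0.4, 0.1, 0.1] [-0.8, -2.2, -1.2]
[-0.0581 -0.02    0.1298] ROW [-0.4, 0.1, 0.1] [-0.8, 15.4, 5.9]
[-0.0636 -0.02    0.1116] ROW [-0.4, 0.1, 0.1] [-0.8, 33.6, 11.3]
[-0.0673 -0.02    0.0929] ROW [-0.4, 0.1, 0.1] [-0.8, 52.3, 14.7]
[-0.0684 -0.02    0.0835] ROW [-0.4, 0.1, 0.1] [-0.8, 61.8, 15.8]
[-0.069 -0.02   0.074] ROW [-0.4, 0.1, 0.1] [-0.8, 71.3, 16.3]
```

View pics/side12.png

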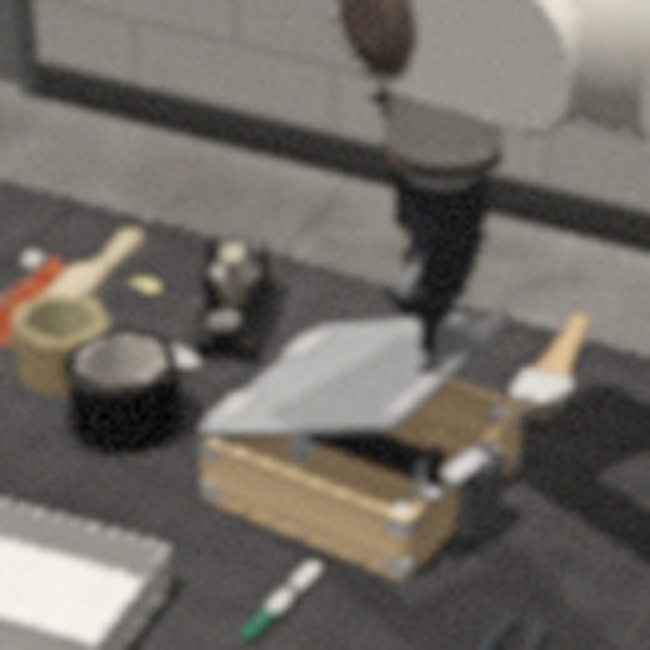

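```bash
python3 -m pendant '[[0,0,0,0,8,4,0],[0,0,0,0,16,6,0],[0,0,0,0,25,9,0],[0,0,0,0,34,11,0],[0,0,0,0,43,13,0],[0,0,0,0,52,14,0],[0,0,0,0,60,15,0],[0,0,0,0,66,15,0],[0,0,0,0,70,15,0],[0,0,0,0,72,15,0]]';python3 - <<'E'
from h import *
status(); print(incase(__import__('rig').monitor.state()["tcp_pos"]))
E
```

```text
t: 14.3
tcp_pos: [0.5678, -0.1966, 0.0738]
eef_rot: [-1.563, -0.001, 1.476]
ft_force: [-11.7, 5.4, 27.6]
width: -0.001
t 14.3 tcp [ 0.5678 -0.1966  0.0738] rpy [-8.956e+01 -8.000e-02  8.459e+01] F [-11.7   5.4  27.6] w -0.1 q [-0.46  0.31  1.57 -0.    1.27 -1.94]
[-0.06763227 -0.01920718  0.07375689]
```

```bash
python3 -m pendant '[[0,0,0,0,-5,0,0],[0,0,0,0,-30,0,0],[0,0,0,0,-65,0,0],[0,0,0,0,-100,0,0],[0,0,0,0,-120,0,0],[0,0,0,0,-120,0,0]]';python3 - <<'E'
from h import *
from rig import monitor,viewer
s=monitor.state(); d=viewer.get_image("wrist"); T=tool(s); np.savez("wr13.npz",T=T,**d); cv2.imwrite("pics/wr13.png",d["pixels"]); status()
d2=viewer.get_image("side"); crop(d2,200,70,330,200,5,"pics/side13.png")
E
```

```text
t: 14.9
tcp_pos: [0.5699, -0.1974, 0.1973]
eef_rot: [-1.568, 0.001, 1.477]
ft_force: [-0.0, -0.5, 0.3]
width: 0.0
t 14.95 tcp [ 0.5693 -0.1971  0.1951] rpy [-8.971e+01 -2.000e-02  8.460e+01] F [-0.4 -0.3 -0.4] w 0.0 q [-0.46  0.22  1.42 -0.    1.5  -1.94]
```

View pics/wr13.png

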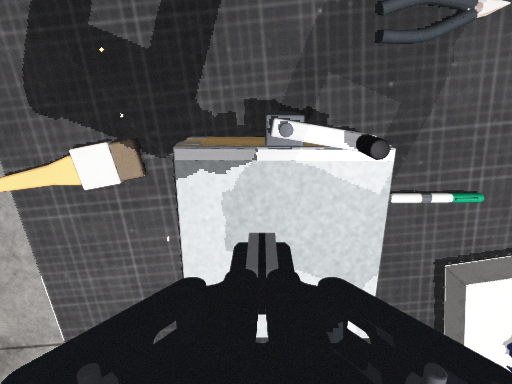

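View pics/side13.png

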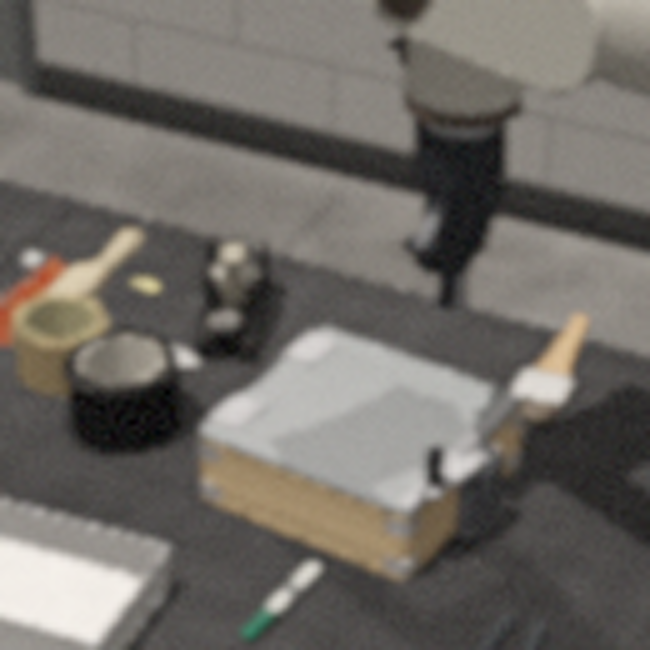

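```bash
python3 - <<'E'
from h import *
d=load("wr13.npz");Tc=d["T"]@d["hand_eye"]
for u,v in [(200,160),(270,165),(350,200),(210,230)]: print("lid",incase(depthpt(d,u,v,Tc)).round(4))
print("piv",incase(onplane(d,286,129,.087,Tc)).round(4),"knob",incase(onplane(d,379,147,.12,Tc)).round(4),depthpt(d,379,147,Tc)[2])
planc(-.165,.0,.17,84.5,0);planc(-.165,.067,.17,84.5,0);planc(-.165,.067,.096,84.5,0)
for t in [85,75,65,55,45,40]:
    a=np.radians(t); planc(-.116+.068*np.cos(a)-.019,.068*np.sin(a),.096,84.5,0)
E
```

```text
lid [-0.0872 -0.0763  0.0728]
lid [-0.0831 -0.0129  0.0741]
lid [-0.0497  0.0627  0.0737]
lid [-0.0188 -0.0702  0.0742]
piv [-0.1163 -0.0003  0.087 ] knob [-0.1066  0.0658  0.12  ] 0.11959352436532167
[-0.165  0.     0.17 ] ROW [-0.4, 0.1, 0.1] [19.5, 24.4, 98.2]
[-0.165  0.067  0.17 ] ROW [-0.4, 0.1, 0.1] [86.5, 24.5, 98.1]
[-0.165  0.067  0.096] ROW [-0.4, 0.1, 0.1] [86.4, 98.5, 97.5]
[-0.1291  0.0677  0.096 ] ROW [-0.4, 0.1, 0.1] [87.1, 98.3, 61.6]
[-0.1174  0.0657  0.096 ] ROW [-0.4, 0.1, 0.1] [85.0, 98.2, 49.9]
[-0.1063  0.0616  0.096 ] ROW [-0.4, 0.1, 0.1] [81.0, 98.1, 38.8]
[-0.096   0.0557  0.096 ] ROW [-0.4, 0.1, 0.1] [75.0, 98.0, 28.6]
[-0.0869  0.0481  0.096 ] ROW [-0.4, 0.1, 0.1] [67.4, 97.9, 19.5]
[-0.0829  0.0437  0.096 ] ROW [-0.4, 0.1, 0.1] [63.0, 97.9, 15.5]
```

```bash
python3 -m pendant '[[0,0,0,15,5,25,0],[0,0,0,40,10,60,0],[0,0,0,70,15,90,0],[0,0,0,86,25,98,0],[0,0,0,86,50,98,0],[0,0,0,86,80,98,0],[0,0,0,86,98,97,0],[0,0,0,86,98,85,0],[0,0,0,86,98,74,0],[0,0,0,86,98,70,0]]';python3 - <<'E'
from h import *
from rig import monitor,viewer
s=monitor.state(); d=viewer.get_image("wrist"); cv2.imwrite("pics/wr14.png",d["pixels"]); status(); print(incase(s["tcp_pos"]))
for t in [85,75,65,55,45,40]:
    a=np.radians(t); planc(-.116+.068*np.cos(a)-.019,.068*np.sin(a),.096,84.5,0)
E
```

```text
t: 16.0
tcp_pos: [0.5084, -0.1049, 0.0971]
eef_rot: [-1.565, -0.001, 1.477]
ft_force: [1.5, -0.3, 0.0]
width: 0.002
t 16.05 tcp [ 0.5083 -0.1048  0.0971] rpy [-8.966e+01 -5.000e-02  8.461e+01] F [-1.   0.  -0.5] w 0.1 q [-0.35  0.12  1.75 -0.    1.28 -1.83]
[-0.13563922  0.06645411  0.09709549]
[-0.1291  0.0677  0.096 ] ROW [-0.3, 0.1, 0.1] [1.3, 1.0, -6.6]
[-0.1174  0.0657  0.096 ] ROW [-0.3, 0.1, 0.1] [-0.8, 0.9, -18.3]
[-0.1063  0.0616  0.096 ] ROW [-0.3, 0.1, 0.1] [-4.9, 0.9, -29.4]
[-0.096   0.0557  0.096 ] ROW [-0.3, 0.1, 0.1] [-10.8, 0.8, -39.7]
[-0.0869  0.0481  0.096 ] ROW [-0.3, 0.1, 0.1] [-18.5, 0.8, -48.7]
[-0.0829  0.0437  0.096 ] ROW [-0.3, 0.1, 0.1] [-22.9, 0.7, -52.7]
```

View pics/wr14.png

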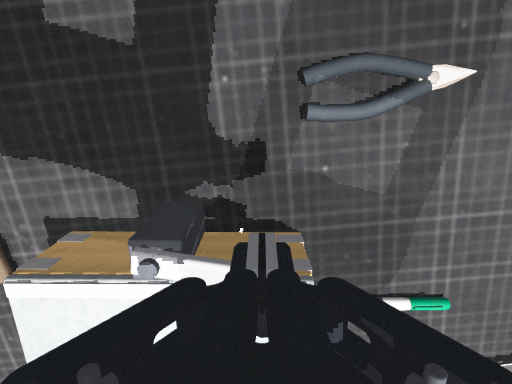

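The fingertips stand just in front of the bar's end at (262,260), with the bar visible from (148,268). I now push rearward along the arc.

```bash
python3 -m pendant '[[0,0,0,1,1,-7,0],[0,0,0,0,1,-13,0],[0,0,0,-1,1,-19,0],[0,0,0,-3,1,-25,0],[0,0,0,-5,1,-30,0],[0,0,0,-8,1,-36,0],[0,0,0,-12,1,-42,0],[0,0,0,-16,1,-46,0],[0,0,0,-20,1,-51,0],[0,0,0,-23,1,-53,0]]';python3 - <<'E'
from h import *
from rig import monitor,viewer
status(); print(incase(monitor.state()["tcp_pos"]))
d=viewer.get_image("side"); crop(d,230,110,330,190,7,"pics/side15.png")
d=viewer.get_image("top"); crop(d,285,130,385,220,7,"pics/top15.png")
E
```

```text
t: 17.05
tcp_pos: [0.5592, -0.1333, 0.0957]
eef_rot: [-1.565, -0.001, 1.476]
ft_force: [-1.9, 0.8, 0.5]
width: -0.001
t 17.05 tcp [ 0.5592 -0.1333  0.0957] rpy [-8.966e+01 -5.000e-02  8.459e+01] F [-1.9  0.8  0.5] w -0.1 q [-0.37  0.24  1.62 -0.    1.29 -1.84]
[-0.08226362  0.04303553  0.09567012]
```

View pics/side15.png

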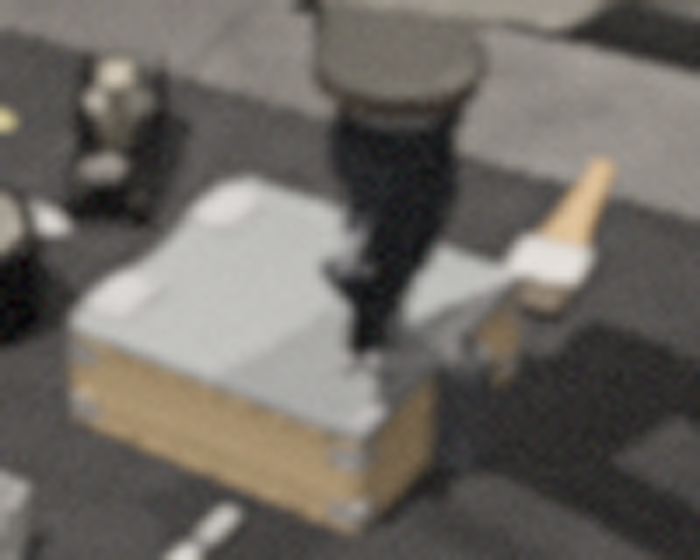

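```bash
python3 -m pendant '[[0,0,0,0,0,8,0],[0,0,0,0,-15,15,0],[0,0,0,0,-45,15,0],[0,0,0,15,-60,5,0],[0,0,0,45,-60,-15,0],[0,0,0,58,-60,-28,0],[0,0,0,58,-60,-28,0]]';python3 - <<'E'
from h import *
from rig import monitor,viewer
s=monitor.state(); d=viewer.get_image("wrist"); T=tool(s); np.savez("wr16.npz",T=T,**d); cv2.imwrite("pics/wr16.png",d["pixels"]); status(); print(incase(s["tcp_pos"]))
E
```

```text
t: 17.85
tcp_pos: [0.5935, -0.0766, 0.1569]
eef_rot: [-1.567, -0.001, 1.478]
ft_force: [0.6, -0.6, -0.0]
width: -0.002
t 17.9 tcp [ 0.5928 -0.0774  0.1566] rpy [-8.972e+01 -4.000e-02  8.467e+01] F [-0.   0.3 -0.8] w 0.1 q [-0.26  0.24  1.49 -0.    1.42 -1.74]
[-0.05357503  0.10278603  0.15687645]
```

View pics/wr16.png

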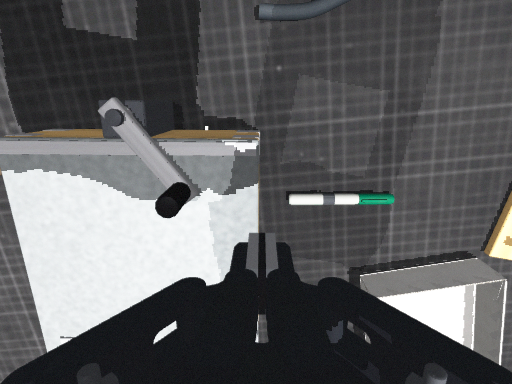

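The bar now lies diagonally across the lid, with the knob top at (167,206) and the tool standing to its +y side. Next I go down and push towards -y.

```bash
python3 - <<'E'
from h import *
d=load("wr16.npz");Tc=d["T"]@d["hand_eye"]
k=incase(onplane(d,167,206,.12,Tc)); print("knob",k.round(4),np.degrees(np.arctan2(k[1],k[0]+.116)))
for t in [40,30,20,10,0,-3]:
    a=np.radians(t); planc(-.116+.068*np.cos(a),.068*np.sin(a)+.022,.097,84.5,0)
E
```

```text
knob [-0.0628  0.0418  0.12  ] 38.17185471081033
[-0.0639  0.0657  0.097 ] ROW [-0.3, 0.2, 0.0] [-36.2, 59.6, 9.5]
[-0.0571  0.056   0.097 ] ROW [-0.3, 0.2, 0.0] [-45.9, 59.6, 2.7]
[-0.0521  0.0453  0.097 ] ROW [-0.3, 0.2, 0.0] [-56.7, 59.5, -2.3]
[-0.049   0.0338  0.097 ] ROW [-0.3, 0.2, 0.0] [-68.1, 59.5, -5.3]
[-0.048  0.022  0.097] ROW [-0.3, 0.2, 0.0] [-79.9, 59.5, -6.3]
[-0.0481  0.0184  0.097 ] ROW [-0.3, 0.2, 0.0] [-83.5, 59.5, -6.2]
```

```bash
python3 -m pendant '[[0,0,0,0,25,4,0],[0,0,0,0,50,8,0],[0,0,0,-10,59,9,0],[0,0,0,-25,59,9,0],[0,0,0,-35,59,9,0],[0,0,0,-42,59,5,0],[0,0,0,-49,59,1,0],[0,0,0,-56,59,-2,0],[0,0,0,-62,59,-4,0],[0,0,0,-68,59,-5,0]]';python3 -c "
from h import *;status()"; python3 -m pendant '[[0,0,0,-4,0,0,0],[0,0,0,-7,0,-1,0],[0,0,0,-9,0,-1,0],[0,0,0,-9,0,-1,0]]';python3 -c "
from h import *;status();print(incase(__import__('rig').monitor.state()['tcp_pos']))"
```

```text
t: 18.9
tcp_pos: [0.5914, -0.1459, 0.0975]
eef_rot: [-1.566, -0.001, 1.478]
ft_force: [1.4, 0.8, 0.8]
width: 0.002
t 18.9 tcp [ 0.5914 -0.1459  0.0975] rpy [-8.972e+01 -4.000e-02  8.468e+01] F [1.4 0.8 0.8] w 0.2 q [-0.37  0.3   1.53 -0.    1.32 -1.85]
t: 19.3
tcp_pos: [0.5914, -0.1552, 0.0974]
eef_rot: [-1.566, -0.001, 1.478]
ft_force: [0.8, 0.8, -0.2]
width: -0.002
t 19.3 tcp [ 0.5914 -0.1552  0.0974] rpy [-8.970e+01 -4.000e-02  8.467e+01] F [ 0.8  0.8 -0.2] w -0.2 q [-0.38  0.31  1.52 -0.    1.32 -1.86]
[-0.04812124  0.02433214  0.0973844 ]
```

```bash
python3 -m pendant '[[0,0,0,-2,0,0,0],[0,0,0,-4,0,0,0],[0,0,0,-6,0,0,0],[0,0,0,-6,0,0,0]]';python3 -c "
from h import *;status();print(incase(__import__('rig').monitor.state()['tcp_pos']))"
```

```text
t: 19.7
tcp_pos: [0.5911, -0.1587, 0.0974]
eef_rot: [-1.566, -0.005, 1.479]
ft_force: [2.8, 20.5, 3.5]
width: -0.001
t 19.7 tcp [ 0.5911 -0.1587  0.0974] rpy [-89.7   -0.28  84.72] F [ 2.8 20.5  3.5] w -0.1 q [-0.39  0.31  1.52  0.    1.32 -1.87]
[-0.04807566  0.0207473   0.09741207]
```

The force rose to 20 N, so the catch is against its stop. I back off, lift clear and look.

```bash
python3 -m pendant '[[0,0,0,5,0,0,0],[0,0,0,15,0,0,0],[0,0,0,30,-15,0,0],[0,0,0,45,-50,5,0],[0,0,0,50,-90,20,0],[0,0,0,50,-130,40,0],[0,0,0,50,-150,60,0],[0,0,0,50,-150,60,0]]';python3 - <<'E'
from h import *
from rig import monitor,viewer
s=monitor.state(); d=viewer.get_image("wrist"); T=tool(s); np.savez("wr17.npz",T=T,**d); cv2.imwrite("pics/wr17.png",d["pixels"]); status()
d=viewer.get_image("side"); crop(d,200,70,330,200,5,"pics/side17.png")
t=viewer.get_image("top"); cv2.imwrite("pics/top17.png",t["pixels"])
E
```

```text
t: 20.5
tcp_pos: [0.5361, -0.1035, 0.2531]
eef_rot: [-1.572, -0.003, 1.479]
ft_force: [0.7, -0.2, -0.4]
width: -0.002
t 20.55 tcp [ 0.5366 -0.1036  0.2508] rpy [-89.94  -0.21  84.73] F [-0.2  0.6 -0.7] w -0.1 q [-0.33  0.09  1.47  0.    1.59 -1.81]
```

View pics/wr17.png

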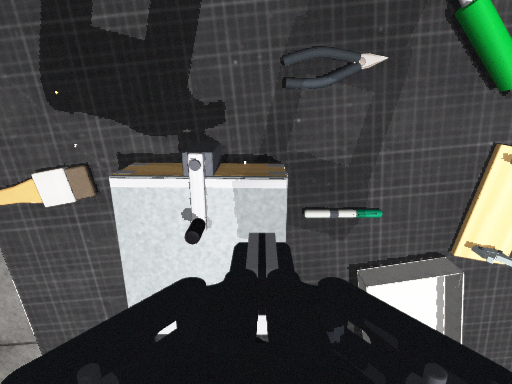

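View pics/top17.png

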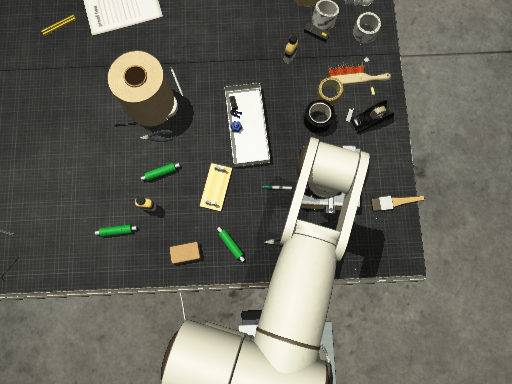

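```bash
python3 - <<'E'
from h import *
d=load("wr17.npz");Tc=d["T"]@d["hand_eye"]
p=incase(onplane(d,195.5,165,.087,Tc));k=incase(onplane(d,193,237,.12,Tc)); print(p.round(4),k.round(4),np.arctan2(k[1]-p[1],k[0]-p[0]))
print([incase(depthpt(d,u,v,Tc))[2].round(4) for u,v in [(130,195),(160,260),(270,200),(230,230)]])
from rig import ticket; print(ticket.hand_in())
E
```

```text
[-0.1155  0.0009  0.087 ] [-0.0484  0.0012  0.12  ] 0.0038112166875683973
[np.float64(0.0736), np.float64(0.0737), np.float64(0.0732), np.float64(0.0726)]
the job is handed in; nothing more can be done
None
```

The roller is in the case, the lid is shut and the catch bar lies across it. I handed the job in at about 20.6 s. I took the dark roller from the stand with the tool leaning back 24°, lowered it into the V-rests and let go. Then I swung the lid shut with the closed fingertips and pushed the catch round to its stop in two strokes.

**Last checks:**
- **Roller:** before the lid was closed, the pictures showed it in both V-rests, with its centreline within about 1 mm sideways of the middle. I could not see it again under the lid.
- **Lid:** its top measured 73–74 mm above the table at four points, against 74 mm when fully shut.
- **Catch:** its angle was about 0.00 rad. The pushing force rose to 20 N at the stop.
- **Bystanders:** in the last top picture they appear where they were at the start, apart from the snips, which the arm partly hid there; the last wrist picture shows them lying by the case. I judged this by eye and did not measure it.
- **Robot:** the arm was clear of everything when I handed in.

**Disagreement:** one rough picture reading put the near end of the roller's sleeve about 15 mm too far forward. I took it to be the shaded steel end rather than the sleeve and did not re-measure. The other views and the 17 N rise in upward force as it seated fit the rests.

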